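# Park the desoldering pump in its bench holster

### The arm

A 6-joint arm with a two-finger parallel gripper is mounted at the origin on a cart in front of the work surface, level with it; the furniture and walls round the work are solid. World frame = base frame: x ahead of the robot, y to its left, z up, the work surface at z = 0. Lengths are in m, angles in rad, forces in N, time in s.
With the tool pointing down it reaches from about 0.25 to 0.725 m from the base axis. Payload 4 kg.
Tool frame: the origin (TCP) lies on the centre line of the jaws, within the pads' length; the fingertips stand 22 mm ahead of it and the grasp point (between the pads) lies 3 mm ahead of it; z points along the fingers, y is the line along which they close (so a half turn about z gives the same grasp; the last joint's range is limited). The gripper opens to 85 mm and grips with 20 to 120 N. Pads are 22 mm wide; open, the fingers measure 114 mm over their backs; the gripper's body (76 mm by 85 mm) begins 54 mm behind the grasp point. The pads swing forward as they close: fully open they stand 13 mm farther back than shut.
Start: joints at [0, 0.241, 0.005, 1.335, 0, 1.571], TCP at [0.5, -0, 0.253] pointing down, gripper open.
Joint ranges: [-2.72, 2.72], [-1.05, 1.87], [-1.09, 1.28], [-1.99, 2.15], [-1.42, 1.44], [-3.14, 3.14]. Speed limits (rad/s): [2.79, 2.79, 3.14, 3.14, 3.14, 3.14].

### API

Orientations are given as a unit quaternion [x, y, z, w].
In Python, from workcell import bot gives the robot as it stands.
- The arm moves only by the shell command python3 -m inch 'ROWS'. ROWS is JSON, one flat list of numbers, 7 for each row, row after row: the shift along the world's x, y, z in mm, then the turn, a rotation vector about the world's x, y, z in rad, then the opening in per cent of the stroke, from 0 (shut) to 100 (fully open). A call has 1 to 8 rows; each row is the pose to reach, as a shift and turn from the pose commanded when the call began; what a row does not reach only later rows make up. A row lasts 1/12 s, in which the tool goes at most 41.7 mm and 7.16 degrees, less where a joint would pass 70% of its speed; a pose out of reach is approached as far as the arm can. A call with a gripper value outside its range is refused whole. The fingers move at their own pace and stop on an object; the grip force is fixed at half the most. Time passes only in rows, so rows that repeat a pose let the fingers close. It gives the time, the measured TCP pose, the force, the opening and the grip force at its end, in the units of the state.
- bot.get_obs(): the state, without advancing time (a new reading comes with each control period).
- bot.camera(name): name is "scene" or "side" or "wrist"; returns the picture (480x640x3 uint8, blue, green, red); there is no depth.
- bot.camera_info(name): a dict with "intrinsics" (3x3 intrinsics, pixels), "camera_from_world" (4x4, takes a point from world to camera coordinates); the wrist camera has in their place "hand_eye" (4x4, takes a point from camera to tool coordinates, whose origin is the TCP and whose axes are the flange's). Camera axes: x right, y down, z forward; pixel columns grow to the right and rows downward; lengths in m; the calibration is good to about 2 mm. A picture is of the moment at which its call begins: read the wrist's pose just before it. camera_info takes no time and is no camera call.
- bot.job_done(): hands the job in; it is judged then, once.
Trained networks look in the newest picture that a camera, given by its name, has taken for a name from the list of things; names that differ only in an ending like _2 or _b are one class to them, and where a whole thing is asked for, a point or a joint stands for the part that bears it (a point fixed in the world has none). Each returns a list of dicts, best first, with "confidence" (0 to 1); they miss things now and then, are a little off and sometimes report something else, mostly with a low value. They report only what shows in the picture. A call takes as long as a camera call.
- bot.silhouettes(camera, target): "mask" (480x640 bool, what is visible of it) and "uv" ([column, row] in pixels, amid what is visible of it).
- bot.spot_point(camera, target): "uv" ([column, row] in pixels: a listed point, or the origin of a listed thing).
The state is a dict: "clock": time; "joint_pos": joint angles; "joint_vel": joint speeds; "tau": joint torques, N m; "eef_pos": TCP position; "tool_rot": TCP orientation; "ft_force": force on the tool from outside, world axes, zero at the start; "ft_torque": the same for the moment, N m; "grip_width": finger opening in m; "grasp_force": force on a finger pad.
Only numpy, scipy, OpenCV 4.12 (cv2) and the standard library are available. Lean on these libraries where they do the work, as an engineer would, in place of code of your own. Each camera call takes 0.05 s, during which the arm holds its last target. There are 200 camera calls.

### The job

Park the blue-and-white desoldering pump in the blue steel holster, the low tunnel screwed to the right side of the bench: slide it in through the front opening, nose first and lying straight along the tunnel, until at least 60 mm of the nose end is under the roof, then let go of it and leave it at rest. Do not disturb the yellow screwdriver.

Things in the scene. Friction and masses are not known exactly. Their poses are not given: they have to be found in the camera images.
- pump: Desoldering pump, a blue barrel with a white band, lying on the bench left of the middle; 178 mm long, about 19 mm thick (24 mm at the button), 60 g. Origin on the underside at mid length; x along the barrel to the nose (tapered tip; the stepped plunger is at the other end), z up as it first lies. Housings up to 180 mm tall stand on the bench between it and the holster: carry it over them.
- pump_nose (a point): The tip of the pump's nose: on the pump's x axis 89 mm ahead of its origin, 10 mm above the underside.
- holster: Blue steel holster fixed to the bench: straight tunnel, open at front and bottom, closed back, roof with a sight slot. Inside 60 mm wide, 45 mm high, 100 mm deep; walls 4 mm, roof top at 49 mm; flared cheeks reach 15 mm in front of the mouth; 104 mm wide over its foot flanges. Origin on the bench, centred in the mouth (roof's front edge); x points into the tunnel, y across, z up.
- driver_yellow: Bystander: yellow screwdriver with a black butt, 145 mm long, 26 mm thick, lying on the bench. Origin on the underside at mid length; x along it to the tip. To be left where it is.

How it is judged:
By the outcome, as a careful person would: the job done as asked, in the order asked, and still so for the second after the job is handed in, with the robot touching nothing.
It also fails if it takes over 48 s, if anything falls off the work surface, if the arm or the gripper's body presses on something with over 40 N, if the wrist force passes 120 N, or if a joint passes its speed limit or range.

## Working session

There is one attempt and no reset: what is moved stays moved. The work goes in short steps, Python scripts to look and compute and a shell command to move; the robot and the scene stay as the last step left them, time stands still between calls to the robot, and variables do not carry over. Pictures are saved under pics/ and viewed, at most 10 in all, crops included, and the job is handed in when it is done.

```bash
mkdir -p pics; cat > h.py <<'E'
import numpy as np, cv2
from scipy.spatial.transform import Rotation as R
from workcell import bot
def cam(name):
    """K, world->cam 4x4 (wrist uses the current pose)"""
    i=bot.camera_info(name); K=np.array(i["intrinsics"])
    if "camera_from_world" in i: return K,np.array(i["camera_from_world"])
    o=bot.get_obs(); T=np.eye(4); T[:3,:3]=R.from_quat(o["tool_rot"]).as_matrix(); T[:3,3]=o["eef_pos"]
    return K,np.linalg.inv(T@np.array(i["hand_eye"]))
def toplane(K,C,uv,z):
    W=np.linalg.inv(C); d=W[:3,:3]@np.linalg.inv(K)@np.array([uv[0],uv[1],1.]); o=W[:3,3]
    return o+d*(z-o[2])/d[2]
def proj(K,C,p):
    q=K@(C[:3,:3]@np.array(p)+C[:3,3]); return q[:2]/q[2]
def axis(mask):
    """ends of mask along main axis, px"""
    p=np.argwhere(mask)[:,::-1].astype(float); m=p.mean(0); u=np.linalg.svd(p-m,full_matrices=False)[2][0]
    s=(p-m)@u; return m+u*s.min(), m+u*s.max()
E
python3 - <<'E'
from h import *
for c in ["scene","side"]:
    K,C=cam(c); im=bot.camera(c).copy()
    print(c,"campos",np.linalg.inv(C)[:3,3].round(3))
    for t in ["pump","holster","driver_yellow"]:
        for r in bot.silhouettes(c,t)[:2]:
            a,b=axis(r["mask"]); print(t,round(r["confidence"],2),r["mask"].sum(),a.round(),b.round(),toplane(K,C,a,.01).round(3),toplane(K,C,b,.01).round(3))
            cs,_=cv2.findContours(r["mask"].astype(np.uint8),0,2); cv2.drawContours(im,cs,-1,(0,255,0),1)
    for t,z in [("pump",0),("pump_nose",.01),("holster",0)]:
        for r in bot.spot_point(c,t)[:2]: print(" pt",t,round(r["confidence"],2),np.round(r["uv"]),toplane(K,C,r["uv"],z).round(3))
    cv2.imwrite(f"pics/{c}0.png",im)
print(bot.get_obs()["clock"])
E
```

```text
scene campos [-0.067 -0.676  0.679]
pump 0.79 196 [216. 227.] [235. 259.] [0.425 0.373 0.01 ] [0.393 0.225 0.01 ]
holster 0.58 3049 [517. 335.] [436. 322.] [ 0.677 -0.302  0.01 ] [ 0.587 -0.188  0.01 ]
holster 0.49 144 [216. 227.] [235. 259.] [0.425 0.372 0.01 ] [0.392 0.223 0.01 ]
driver_yellow 0.44 168 [272. 262.] [289. 284.] [0.45  0.163 0.01 ] [0.435 0.074 0.01 ]
 pt pump 0.61 [222. 241.] [0.413 0.322 0.   ]
 pt pump_nose 0.62 [212. 221.] [0.431 0.403 0.01 ]
 pt holster 0.72 [458. 351.] [ 0.569 -0.257  0.   ]
side campos [-0.307 -0.561  0.811]
pump 0.56 336 [179. 228.] [223. 265.] [0.429 0.402 0.01 ] [0.389 0.222 0.01 ]
holster 0.74 2045 [446. 285.] [510. 293.] [ 0.609 -0.188  0.01 ] [ 0.663 -0.303  0.01 ]
driver_yellow 0.69 2156 [444. 287.] [511. 292.] [ 0.601 -0.189  0.01 ] [ 0.667 -0.303  0.01 ]
driver_yellow 0.49 231 [277. 271.] [298. 284.] [0.441 0.118 0.01 ] [0.433 0.054 0.01 ]
 pt pump 0.7 [200. 249.] [0.408 0.315 0.   ]
 pt pump_nose 0.71 [177. 225.] [0.434 0.415 0.01 ]
 pt holster 0.68 [465. 316.] [ 0.56  -0.257  0.   ]
0.7
```

View pics/scene0.png

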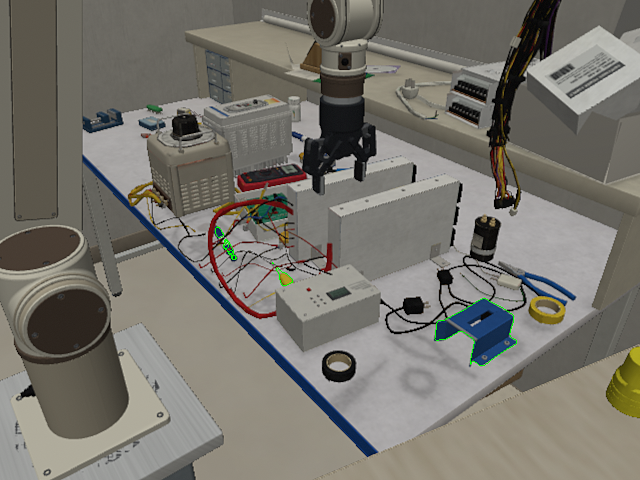

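View pics/side0.png

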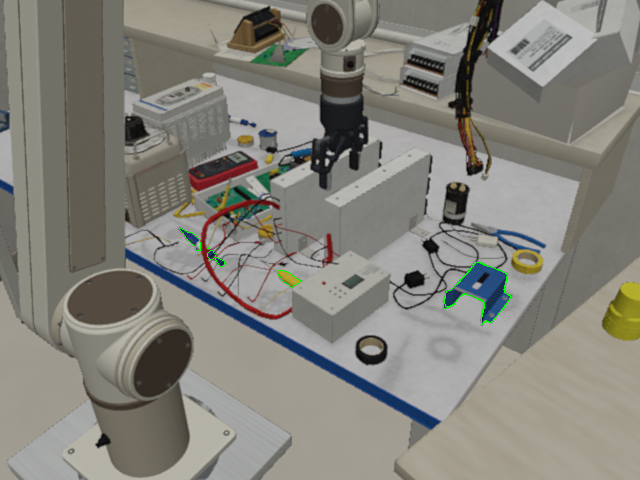

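The scene view shows the pump at about (222,241), nose to the far left, with a red cable arching near it. The yellow driver is at (285,278), and the holster is at (475,330) with its mouth facing the robot. The side view agrees: pump at (200,247), holster at (478,290). I'll go closer with the wrist camera.

```bash
python3 -m inch '[-20,40,20,0,0,0,100,-40,80,30,0,0,0,100,-60,120,40,0,0,0,100,-80,160,40,0,0,0,100,-100,200,40,0,0,0,100,-110,235,40,0,0,0,100,-110,250,40,0,0,0,100,-110,250,40,0,0,0,100]'
python3 - <<'E'
from h import *
K,C=cam("wrist"); im=bot.camera("wrist").copy(); o=bot.get_obs()
print("R",R.from_quat(o["tool_rot"]).as_matrix().round(2).tolist(),"campos",np.linalg.inv(C)[:3,3].round(3))
for t in ["pump","driver_yellow"]:
    for r in bot.silhouettes("wrist",t)[:2]:
        a,b=axis(r["mask"]); print(t,round(r["confidence"],2),r["mask"].sum(),a.round(),b.round(),toplane(K,C,a,.01).round(3),toplane(K,C,b,.01).round(3))
        cs,_=cv2.findContours(r["mask"].astype(np.uint8),0,2); cv2.drawContours(im,cs,-1,(0,255,0),1)
for t,z in [("pump",0),("pump_nose",.01)]:
    for r in bot.spot_point("wrist",t)[:2]: print(" pt",t,round(r["confidence"],2),np.round(r["uv"]),toplane(K,C,r["uv"],z).round(3))
cv2.imwrite("pics/w1.png",im)
E
```

```text
clock: 1.37
eef_pos: [0.3887, 0.2547, 0.2935]
tool_rot: [0.705, 0.71, 0.001, -0.001]
ft_force: [0.5, 0.4, 0.4]
grip_width: 0.0854
grasp_force: 0.0
R [[-0.01, 1.0, 0.0], [1.0, 0.01, 0.0], [0.0, 0.0, -1.0]] campos [0.387 0.33  0.414]
pump 0.73 2496 [362.  58.] [324. 224.] [0.429 0.402 0.01 ] [0.391 0.227 0.01 ]
driver_yellow 0.88 857 [370. 274.] [346. 377.] [0.449 0.164 0.01 ] [0.423 0.015 0.01 ]
 pt pump 0.71 [342. 144.] [0.41  0.316 0.   ]
 pt pump 0.25 [357. 319.] [0.435 0.097 0.   ]
 pt pump_nose 0.67 [366.  57.] [0.433 0.404 0.01 ]
```

View pics/w1.png

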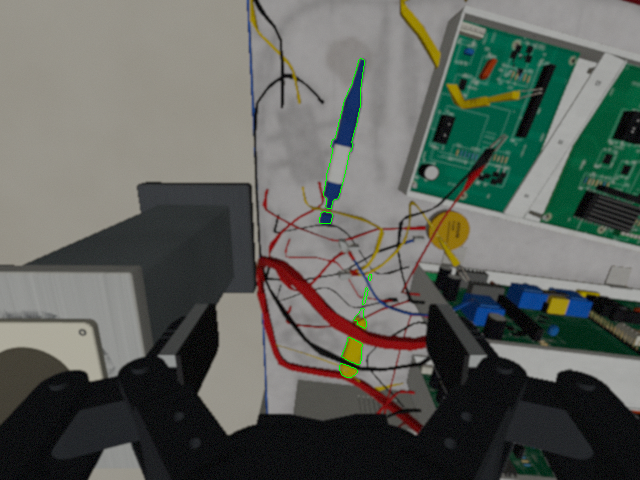

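The wrist view shows the pump clearly from (362,58) to (324,224), heading about 77°, with its white band around (338,165). The red cables stay below row 255, and the PCB chassis wall is at column 405. I'll hover over the white band with the jaws half open.

```bash
python3 -m inch '[8,20,0,0,0,-0.12,60,16,43,-20,0,0,-0.23,55,16,43,-60,0,0,-0.23,55,16,43,-100,0,0,-0.23,55,16,43,-140,0,0,-0.23,55,16,43,-170,0,0,-0.23,55,16,43,-170,0,0,-0.23,55,16,43,-170,0,0,-0.23,55]'
python3 - <<'E'
from h import *
K,C=cam("wrist"); im=bot.camera("wrist").copy(); o=bot.get_obs()
X=R.from_quat(o["tool_rot"]).as_matrix()[:,0]; print("TCP",o["eef_pos"],"heading",np.degrees(np.arctan2(X[1],X[0])))
for r in bot.silhouettes("wrist","pump")[:2]:
    a,b=axis(r["mask"]); A=toplane(K,C,a,.01);B=toplane(K,C,b,.01); d=A-B
    print(round(r["confidence"],2),a.round(),b.round(),A.round(3),B.round(3),"len",np.linalg.norm(d),"head",np.degrees(np.arctan2(d[1],d[0])))
    cs,_=cv2.findContours(r["mask"].astype(np.uint8),0,2); cv2.drawContours(im,cs,-1,(0,255,0),1)
for t,z in [("pump",0),("pump_nose",.01)]:
    for r in bot.spot_point("wrist",t)[:1]: print(" pt",t,round(r["confidence"],2),np.round(r["uv"]),toplane(K,C,r["uv"],z).round(3))
cv2.imwrite("pics/w2.png",im)
E
```

```text
clock: 2.28
eef_pos: [0.4056, 0.2911, 0.1223]
tool_rot: [0.784, 0.62, -0.002, -0.0]
ft_force: [0.4, -0.2, 1.4]
grip_width: 0.0471
grasp_force: 0.0
TCP [0.40700005 0.29238503 0.12433618] heading 76.7079786014389
0.75 [318.  63.] [324. 332.] [0.429 0.402 0.01 ] [0.391 0.225 0.01 ] len 0.18139966948674716 head 77.9624586506659
 pt pump 0.8 [323. 206.] [0.412 0.315 0.   ]
 pt pump_nose 0.96 [323.  63.] [0.432 0.401 0.01 ]
```

View pics/w2.png

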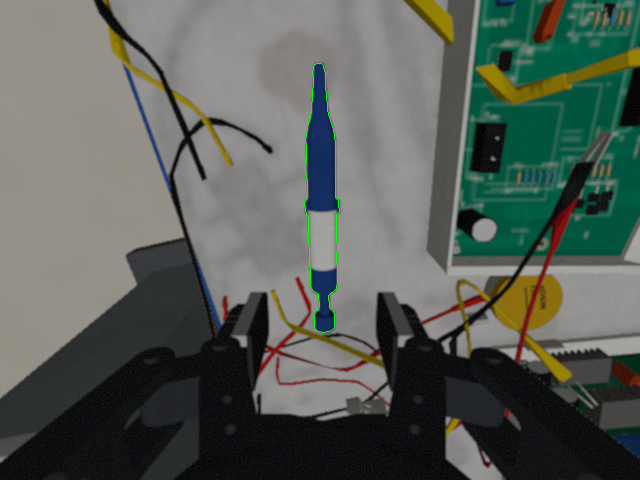

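The jaws straddle the pump's line. The white band is at (322,240) and the button collar at (322,206), and the heading matches within 1°. Now descending and closing.

```bash
python3 -m inch '[0,1,-30,0,0,0.015,55,0,1,-60,0,0,0.015,55,0,1,-80,0,0,0.015,55,0,1,-95,0,0,0.015,55,0,1,-95,0,0,0.015,55,0,1,-95,0,0,0.015,55]'; python3 -m inch '[0,0,0,0,0,0,20,0,0,0,0,0,0,0,0,0,0,0,0,0,0,0,0,0,0,0,0,0,0,0,0,0,0,0,0]'
```

```text
clock: 2.98
eef_pos: [0.4067, 0.2945, 0.0294]
tool_rot: [0.779, 0.627, 0.001, 0.0]
ft_force: [0.4, 1.2, -0.1]
grip_width: 0.047
grasp_force: 0.0
clock: 3.4
eef_pos: [0.4074, 0.295, 0.0305]
tool_rot: [0.779, 0.627, 0.002, 0.0]
ft_force: [-0.5, 0.2, 5.6]
grip_width: 0.0162
grasp_force: 58.5
```

```bash
python3 -m inch '[0,0,20,0,0,0,0,0,0,60,0,0,0,0,0,0,100,0,0,0,0,0,0,140,0,0,0,0,0,0,180,0,0,0,0,0,0,220,0,0,0,0,0,0,245,0,0,0,0,0,0,245,0,0,0,0]'
python3 - <<'E'
from h import *
bot.camera("wrist")
K,C=cam("wrist"); im=bot.camera("wrist").copy(); o=bot.get_obs()
T=np.eye(4);T[:3,:3]=R.from_quat(o["tool_rot"]).as_matrix();T[:3,3]=o["eef_pos"]
m=bot.silhouettes("wrist","pump")[0]; 
h=np.array(bot.camera_info("wrist")["hand_eye"]); a,b=axis(m["mask"])
# nose ray intersected with the tool plane z_tool = 20 mm (pump axis)
for uv in [a,b,bot.spot_point("wrist","pump_nose")[0]["uv"]]:
    d=h[:3,:3]@np.linalg.inv(K)@np.array([uv[0],uv[1],1]); print(np.round(uv),(h[:3,3]+d*(.019-h[2,3])/d[2]).round(4))
print(m["confidence"],o["eef_pos"],o["ft_force"],o["grip_width"])
cv2.imwrite("pics/w3.png",im)
# holster outlines
for c in ["scene","side"]:
    K,C=cam(c); im=bot.camera(c); r=bot.silhouettes(c,"holster")[0]["mask"]
    y,x=np.where(r); cv2.imwrite(f"pics/h_{c}.png",cv2.resize(im[y.min()-15:y.max()+15,x.min()-15:x.max()+15],None,fx=4,fy=4)); print(c,x.min()-15,y.min()-15,r.sum())
E
python3 -c "
import cv2,numpy as np
a,b=[cv2.imread(f'pics/h_{c}.png') for c in('scene','side')]
h=max(a.shape[0],b.shape[0]);p=lambda i:cv2.copyMakeBorder(i,0,h-i.shape[0],0,0,0)
o=np.hstack([p(a),p(b)]);print(a.shape,b.shape);cv2.imwrite('pics/hh.png',cv2.resize(o,None,fx=min(1,800/o.shape[1]),fy=min(1,800/o.shape[1])))"
```

```text
clock: 4.07
eef_pos: [0.4086, 0.2959, 0.2813]
tool_rot: [0.779, 0.627, 0.007, 0.0]
ft_force: [0.5, 0.1, -1.3]
grip_width: 0.0161
grasp_force: 59.0
[320.  29.] [ 0.1089 -0.0012  0.019 ]
[322. 419.] [-0.0583 -0.0005  0.019 ]
[323.  29.] [0.1088 0.     0.019 ]
0.88 [0.40655267 0.29439764 0.27533903] [-0.27806349 -0.56762695 -1.00789893] 0.01577785158937769
scene 420 284 2823
side 428 246 2210
(376, 436, 3) (368, 392, 3)
```

View pics/hh.png

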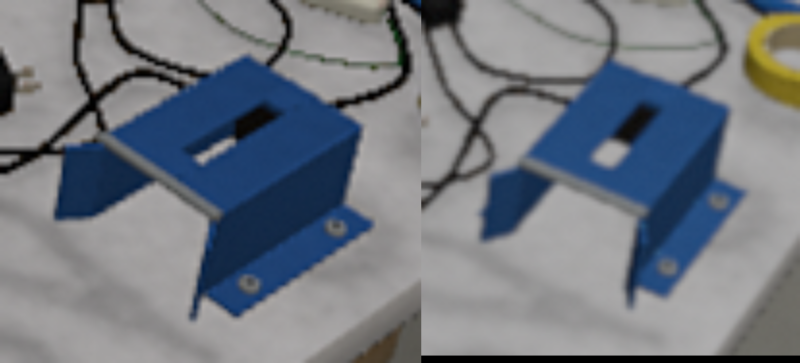

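Pump is held straight, with its nose 109 mm ahead of the TCP. The crop shows the holster with an open mouth toward the lower left; its roof corners in crop pixels are (100,137), (218,217), (248,55), (360,127) in the scene half, and (525,160), (645,213), (612,60), (727,105) in the side half.

```bash
python3 - <<'E'
from h import *
P={"scene":[(445.9,319.4),(476.4,340.1),(484.2,298.2),(513.1,316.9)],"side":[(454.9,287.4),(486,301.1),(477.4,261.5),(507.2,273.2)]}
for c,p in P.items():
    K,C=cam(c); L,r,bl,br=[toplane(K,C,u,.049) for u in p]
    f=(L+r)/2;b=(bl+br)/2;d=b-f
    print(c,"mouth",f.round(3),"width",np.linalg.norm(L-r).round(3),"depth",np.linalg.norm(d).round(3),"head",np.degrees(np.arctan2(d[1],d[0])).round(1),"head by front",(np.degrees(np.arctan2(*(L-r)[1::-1]))-90).round(1))
    for s in bot.spot_point(c,"holster")[:1]: print(toplane(K,C,s["uv"],0))
E
```

```text
scene mouth [ 0.568 -0.256  0.049] width 0.067 depth 0.102 head -0.6 head by front 0.1
[ 0.56792096 -0.25667403  0.        ]
side mouth [ 0.568 -0.256  0.049] width 0.064 depth 0.101 head 0.6 head by front -1.3
[ 0.57037937 -0.25486488  0.        ]
```

```bash
python3 -m inch '[0,-38,5,0,0,-0.12,0,0,-76,10,0,0,-0.24,0,0,-114,10,0,0,-0.36,0,0,-152,10,0,0,-0.48,0,0,-190,10,0,0,-0.60,0,0,-228,10,0,0,-0.72,0,0,-266,10,0,0,-0.84,0,0,-304,10,0,0,-0.96,0]'
python3 -m inch '[0,-38,0,0,0,-0.12,0,0,-76,0,0,0,-0.24,0,0,-114,0,0,0,-0.36,0,0,-152,0,0,0,-0.39,0,2,-190,0,0,0,-0.39,0,2,-228,0,0,0,-0.39,0,2,-246,0,0,0,-0.39,0,2,-246,0,0,0,-0.39,0]'
python3 - <<'E'
from h import *
K,C=cam("wrist"); bot.camera("wrist"); cv2.imwrite("pics/w4.png",bot.camera("wrist"))
o=bot.get_obs(); X=R.from_quat(o["tool_rot"]).as_matrix()[:,0]; print(o["clock"],o["eef_pos"],np.degrees(np.arctan2(X[1],X[0])))
s=bot.spot_point("wrist","holster"); print([(r["confidence"],toplane(K,C,r["uv"],0)) for r in s[:1]])
K,C=cam("scene")
for n,u,z in [("tape",(338,365),0),("tapeR",(356,368),0),("box bottom R",(380,322),0),("box bottom front",(288,346),0),("plug",(412,308),0)]: print(n,toplane(K,C,u,z).round(3))
E
```

```text
clock: 5.23
eef_pos: [0.4055, -0.0117, 0.2832]
tool_rot: [0.981, 0.194, -0.0, 0.0]
ft_force: [0.7, -0.2, -0.5]
grip_width: 0.0156
grasp_force: 59.0
clock: 5.9
eef_pos: [0.4077, -0.2597, 0.2824]
tool_rot: [1.0, 0.0, -0.0, 0.0]
ft_force: [0.2, -0.0, -0.7]
grip_width: 0.0161
grasp_force: 59.0
6.0 [ 0.40758416 -0.25637051  0.28258424] 0.2244181524264194
[(0.91, array([ 0.56924602, -0.25695444,  0.        ]))]
tape [ 0.377 -0.157  0.   ]
tapeR [ 0.397 -0.181  0.   ]
box bottom R [ 0.512 -0.117  0.   ]
box bottom front [ 0.334 -0.066  0.   ]
plug [ 0.591 -0.124  0.   ]
```

View pics/w4.png

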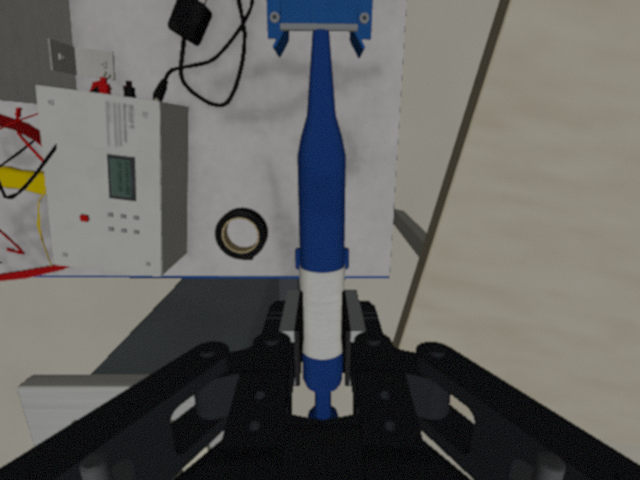

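The wrist view has the pump straight up the image toward the holster mouth at (320,28), the tape ring clear at (240,233), and the lane free. Now descending.

```bash
python3 -m inch '[0,0,-40,0,0,0,0,0,0,-80,0,0,0,0,0,0,-120,0,0,0,0,0,0,-160,0,0,0,0,0,0,-200,0,0,0,0,0,0,-230,0,0,0,0,0,0,-242,0,0,0,0,0,0,-242,0,0,0,0]'
python3 - <<'E'
from h import *
bot.camera("wrist"); K,C=cam("wrist"); cv2.imwrite("pics/w5.png",bot.camera("wrist"))
o=bot.get_obs(); X=R.from_quat(o["tool_rot"]).as_matrix()[:,0]; print(o["clock"],o["eef_pos"],np.degrees(np.arctan2(X[1],X[0])),o["ft_force"])
print([(r["confidence"],r["uv"],toplane(K,C,r["uv"],0)) for r in bot.spot_point("wrist","holster")[:1]])
print([(r["confidence"],r["uv"],toplane(K,C,r["uv"],.02)) for r in bot.spot_point("wrist","pump_nose")[:1]])
E
```

```text
clock: 6.72
eef_pos: [0.4055, -0.2527, 0.0381]
tool_rot: [1.0, 0.004, -0.003, -0.002]
ft_force: [-1.1, 0.4, 0.0]
grip_width: 0.0161
grasp_force: 59.0
6.8167 [ 0.40831237 -0.25486989  0.04155084] 0.44756876539792195 [-0.23070073  0.0085057  -0.46265511]
[]
[(0.85, [326.2, 28.7], array([ 0.51564787, -0.25435   ,  0.02      ]))]
```

View pics/w5.png

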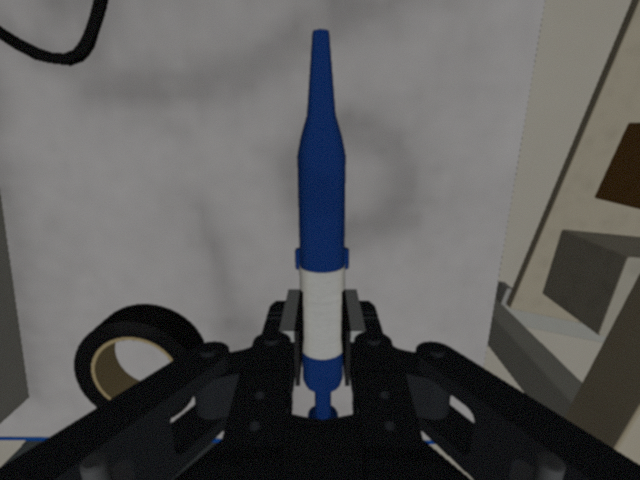

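The pump is low and straight, its nose at (322,30). Sliding in.

```bash
python3 -m inch '[18,-1,0,0,0,0,0,36,-1,0,0,0,0,0,54,-1,0,0,0,0,0,72,-1,0,0,0,0,0,90,-1,0,0,0,0,0,108,-1,0,0,0,0,0,126,-1,0,0,0,0,0,128,-1,0,0,0,0,0]'
python3 -m inch '[0,0,-4,0,0,0,0,0,0,-8,0,0,0,0,0,0,-9,0,0,0,0,0,0,-9,0,0,0,0]'
python3 - <<'E'
from h import *
bot.camera("wrist"); K,C=cam("wrist"); im=bot.camera("wrist").copy()
s=bot.spot_point("wrist","holster")[:1]; print([(r["confidence"],r["uv"],toplane(K,C,r["uv"],0)) for r in s])
cv2.imwrite("pics/w6.png",im)
E
```

```text
clock: 7.58
eef_pos: [0.5409, -0.2576, 0.044]
tool_rot: [1.0, 0.004, 0.004, 0.001]
ft_force: [1.4, -0.7, -0.4]
grip_width: 0.016
grasp_force: 59.0
clock: 7.92
eef_pos: [0.5344, -0.2567, 0.0317]
tool_rot: [1.0, 0.003, -0.001, -0.0]
ft_force: [0.2, -0.4, -1.0]
grip_width: 0.0161
grasp_force: 59.0
[(0.56, [313.8, 225.4], array([ 0.56960983, -0.25308355,  0.        ]))]
```

View pics/w6.png

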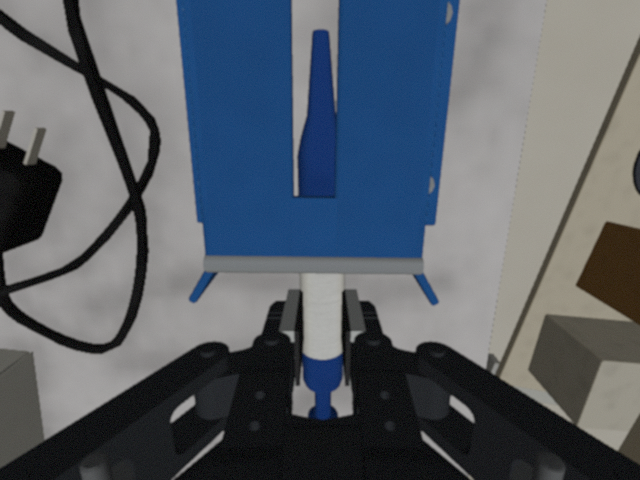

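The nose shows through the sight slot at (320,35) and the pump lies centred and straight, with the pads at row 320 clear of the cheek tips at row 300. Setting it down and releasing.

```bash
python3 -m inch '[0,0,-1,0,0,0,0,0,0,-2,0,0,0,0,0,0,-2,0,0,0,0,0,0,-2,0,0,0,10,0,0,-2,0,0,0,25,0,0,-2,0,0,0,35,0,0,-2,0,0,0,45,0,0,-2,0,0,0,45]'
python3 -m inch '[0,0,0,0,0,0,45,0,0,25,0,0,0,45,0,0,60,0,0,0,45,-20,0,100,0,0,0,45,-40,0,135,0,0,0,45,-80,0,160,0,0,0,45,-80,0,160,0,0,0,45,-80,0,160,0,0,0,45]'
python3 - <<'E'
from h import *
bot.camera("wrist"); K,C=cam("wrist"); im=bot.camera("wrist").copy()
for t,z in [("holster",0),("pump_nose",.01),("pump",0)]: print(t,[(r["confidence"],np.round(r["uv"]),toplane(K,C,r["uv"],z).round(3)) for r in bot.spot_point("wrist",t)[:1]])
for x,z in [(.568,.049),(.643,.01),(.465,.01)]: print(x,proj(K,C,[x,-.256,z]).round())
cv2.imwrite("pics/w7.png",im)
E
```

```text
clock: 8.73
eef_pos: [0.5361, -0.2569, 0.0303]
tool_rot: [1.0, 0.003, 0.0, -0.0]
ft_force: [0.0, -0.0, 0.5]
grip_width: 0.0384
grasp_force: 0.0
clock: 9.4
eef_pos: [0.4554, -0.2576, 0.1929]
tool_rot: [1.0, 0.002, 0.002, 0.001]
ft_force: [0.4, -0.4, 0.3]
grip_width: 0.0385
grasp_force: 0.0
holster [(0.66, array([317.,  85.]), array([ 0.567, -0.253,  0.   ]))]
pump_nose []
pump [(0.97, array([321., 100.]), array([ 0.556, -0.257,  0.   ]))]
0.568 [320.  74.]
0.643 [321. -31.]
0.465 [320. 212.]
```

View pics/w7.png

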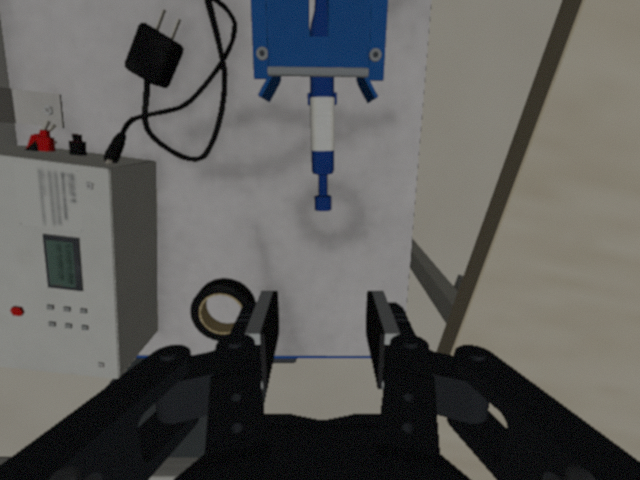

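The pump lies centred and straight in the tunnel. Its plunger end at (322,208) puts about 75 mm of the nose under the roof. The gripper is clear of everything.

```bash
python3 -c "
from workcell import bot
print(bot.job_done())"
```

```text
the job is handed in; nothing more can be done
None
```

The pump is parked nose first and straight in the holster, with about 75 mm under the roof; it has been released and is at rest. The arm never went near the yellow screwdriver after the first look, and I handed the job in at about 9.5 s.

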